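# Ready the vapour generator: blank bottle on its tray, carrier-gas valve two turns open

### The arm

A 7-joint arm with a two-finger parallel gripper is mounted at the origin on the work surface. World frame = base frame: x ahead of the robot, y to its left, z up, the work surface at z = 0. Lengths are in m, angles in rad, forces in N, time in s.
With the tool pointing down it reaches from about 0.4 to 0.85 m from the base axis. Payload 10.4 kg.
Tool frame: the origin (TCP) lies at the very end of the fingers, on their centre line; the grasp point (between the pads) lies 19 mm behind it; z points along the fingers, y is the direction in which the jaws open and shut (so a half turn about z gives the same grasp; the last joint's range is limited). The gripper opens to 87 mm and grips with 3 to 60 N. Pads are 19 mm wide; open, the fingers measure 117 mm over their backs; the gripper's body (75 mm by 190 mm) begins 51 mm behind the grasp point.
Start: joints at [-1.13, 0.332, -0.065, 1.46, 0.022, 1.35, -0.088], TCP at [0.28, 0.559, 0.223] pointing down, gripper open.
Joint ranges: [-2.6, 2.6], [-0.5, 2.12], [-1.47, 1.34], [0.16, 2.42], [-1.27, 4.41], [0.06, 2.06], [-2.6, 2.6]. Speed limits (rad/s): [2.22, 2.22, 2.79, 2.79, 3.14, 3.14, 3.14].

### API

Orientations are given as a unit quaternion [w, x, y, z].
In Python, from rig import status, cams, order, models gives the robot as it stands.
- The arm moves only by the shell command python3 -m crank 'ROWS'. ROWS is JSON, a list of rows, each a list of 3 entries, a list of its own where there are three numbers: the finger opening in m, from 0 to 0.087, then the shift along the tool's x, y, z in m, then the turn about the tool's z in rad. In form: [[grip, [dx, dy, dz], spin], ...]. A call has 1 to 20 rows; each row shifts and turns the pose as measured when the row begins, along the tool's axes as they then stand; what a row does not reach is not made up. A row lasts 1/12 s, in which the tool goes at most 41.7 mm and 7.16 degrees, less where a joint would pass 70% of its speed; a pose out of reach is approached as far as the arm can. A call with a gripper value outside its range is refused whole. The fingers move at their own pace and stop on an object; the grip force is fixed at half the most. Time passes only in rows, so rows that do not move let the fingers close. It gives the time, the measured TCP pose, the force and the opening at its end, in the units of the state.
- status.state(): the state, without advancing time (a new reading comes with each control period).
- cams.read_camera(name): name is "scene" or "side" or "wrist"; returns (picture, depth): 400x640x3 uint8, red, green, blue; 400x640 float32, m along the optical axis (not along the pixel's ray), 0 where there is no reading.
- cams.camera_params(name): a dict with "mtx" (3x3 intrinsics, pixels), "extrinsics" (4x4, takes a point from camera to world coordinates); the wrist camera has in their place "hand_eye" (4x4, takes a point from camera to tool coordinates, whose origin is the TCP and whose axes are the flange's). Camera axes: x right, y up, looking along -z (the intrinsics and any distortion apply to the point x, -y, -z); pixel columns grow to the right and rows downward; lengths in m; the calibration is good to about 2 mm. A picture is of the moment at which its call begins: read the wrist's pose just before it. camera_params takes no time and is no camera call.
- order.close_job(): hands the job in, once; it reports no verdict.
Trained networks look in the newest picture that a camera, given by its name, has taken for a name from the list of things; names that differ only in an ending like _2 or _b are one class to them, and where a whole thing is asked for, a point or a joint stands for the part that bears it (a point fixed in the world has none). Each returns a list of dicts, best first, with "score" (0 to 1); they miss things now and then, are a little off and sometimes report something else, mostly with a low value. They report only what shows in the picture. A call takes as long as a camera call. They do not tell look-alikes from the thing itself.
- models.look_for(target, camera): "position" ([x, y, z] in m, in world coordinates, good to about 4 mm: the middle of the surface that is visible of it).
The state is a dict: "t": time; "joint_pos": joint angles; "joint_velocities": joint speeds; "effort": joint torques, N m; "tool_pos": TCP position; "eef_rot": TCP orientation; "force": force on the tool from outside, world axes, zero at the start; "torque": the same for the moment, N m; "gripper_width": finger opening in m.
Only numpy, scipy, OpenCV 4.12 (cv2) and the standard library are available. Lean on these libraries where they do the work, as an engineer would, in place of code of your own. Each camera call takes 0.05 s, during which the arm holds its last target. There are 200 camera calls.

### The job

Get the vapour generator ready to run: take the capped bottle that stands alone on the open bench and set it down upright, without tipping or dropping it, in the empty place of the generator's three-place reagent tray, and let go of it. Then set the carrier-gas valve with its handwheel: close it clockwise to its stop, then back it off exactly two full turns. Finish holding the wheel's upright handle in the gripper at that setting, ready to shut the gas off - do not let go - and leave everything else on the bench where it is.

Things in the scene. Friction and masses are not known exactly. Their poses are not given: they have to be found in the camera images.
- bottle_mid (a point): Centre, half-way up (52 mm above the foot), of the white plastic bottle to be moved; it stands on the open bench between the generator and the valve. 104 mm tall, round: body 52 mm across up to 64 mm above the foot, shoulder to 77 mm, grey ribbed screw cap 30 mm across from 82 to 104 mm. z is its own axis (up). Weighs 0.09 to 0.18 kg; best held by the cap.
- bottle: The same bottle; origin at the centre of its foot.
- free_place (a point): Centre of the floor of the empty place in the vapour generator's grey reagent tray: a row of three square places 87 mm apart, each 82 mm wide inside, walls 8 mm high above the floor, which is 12 mm above the bench. Level y runs along the row, level x points to the generator's cabinet. Which place is empty varies; like bottles stand in the other two.
- unit: The fixed white vapour generator; origin on the bench under the tray's middle place, x pointing to its cabinet, y along the tray. Cabinet: front 112 mm beyond the origin (round pump head on it to 79 mm), 250 mm wide, top 158 mm above the bench.
- wheel (a joint): Turn of the valve's handwheel, rad: 0 is closed, at a hard stop; grows anticlockwise seen from above (opening), 6.283 per turn, up to five turns; two turns open is 12.566. The wheel does not rise and stays where it is left; turning it takes about 3 N sideways at the handle. It starts half a turn to one and a third turns open.
- handle: Upright revolving handle on the handwheel's rim, bright steel, round, 23 mm thick and 60 mm long; origin at its middle, 176 mm above the bench. It goes round the hub at a radius of 45 mm and spins freely on its own pin, so a gripper holding it need not turn as it carries it round. It stands on a boss of the rim; its lower end is 6 mm above the rim's top.
- hub (a point): Centre of the grey three-spoked handwheel (102 mm over the rim), on its upright axis, 134 mm above the bench; the spindle end stands 16 mm above it. z is up; x points from the axis to the handle.
- acid: Bystander: like bottle standing in the tray; origin at its foot.
- reductant: Bystander: the other like bottle standing in the tray; origin at its foot.
- beaker: Bystander: clear beaker, 68 mm across, 85 mm tall, origin at its foot.
- jar: Bystander: amber jar, 64 mm across, 75 mm tall, origin at its foot.
- cylinder: Bystander: clear measuring cylinder, 155 mm tall on a 60 mm foot, origin at its foot.
- spanner: Bystander: steel open-ended spanner, 170 mm long, lying flat; origin at its middle, underneath.
- stopper: Bystander: small grey stopper, 30 mm across, 22 mm tall, origin at its foot.
Not all that is in view belongs to the job. Leave any black or pink look-alike of the bottle alone.

How it is judged:
By the outcome, as a careful person would: the job done as asked, in the order asked, and still so for the second after the job is handed in, while the arm keeps its last pose, push and grip.
It also fails if it takes over 67 s, if anything falls off the work surface, if the arm or the gripper's body presses on something with over 40 N, if the wrist force passes 120 N, or if a joint passes its speed limit or range.

## Working session

There is one attempt and no reset: what is moved stays moved. The work goes in short steps, Python scripts to look and compute and a shell command to move; the robot and the scene stay as the last step left them, time stands still between calls to the robot, and variables do not carry over. Pictures are saved under pics/ and viewed, about 8 in all and at most 12, crops included, and the job is handed in when it is done.

```bash
mkdir -p pics
cat > h.py <<'E'
import numpy as np,cv2
from scipy.spatial.transform import Rotation as R
from rig import status,cams,order,models
def T():
    s=status.state(); M=np.eye(4); w,x,y,z=s['eef_rot']; M[:3,:3]=R.from_quat([x,y,z,w]).as_matrix(); M[:3,3]=s['tool_pos']; return M,s
def pose(name):
    p=cams.camera_params(name)
    return np.array(p['mtx']), (T()[0]@np.array(p['hand_eye']) if name=='wrist' else np.array(p['extrinsics']))
def cloud(name):
    K,E=pose(name); im,d=cams.read_camera(name)
    v,u=np.indices(d.shape); x=(u-K[0,2])/K[0,0]*d; y=(v-K[1,2])/K[1,1]*d
    P=np.stack([x,-y,-d],-1)@E[:3,:3].T+E[:3,3]; P[d<=0]=np.nan
    return im,P
def px(name,p):
    K,E=pose(name); q=np.linalg.inv(E)@np.append(p,1); q=K@np.array([q[0],-q[1],-q[2]]); return np.round(q[:2]/q[2]).astype(int)
def save(n,im): cv2.imwrite('pics/'+n+'.png',im[...,::-1])
def tool(dw): return np.round(T()[0][:3,:3].T@np.array(dw),4)
E
python3 - <<'E'
from h import *
for c in ['scene','side']:
    im,_=cams.read_camera(c); save(c+'0',im)
    for n in ['bottle','handle','hub','unit','acid','reductant']:
        for r in models.look_for(n,c)[:4]: print(c,n,round(r['score'],2),np.round(r['position'],3),px(c,r['position']))
M,s=T(); print(M.round(3),s['t'],cams.camera_params('wrist'))
E
```

```text
scene bottle 0.91 [ 0.349 -0.061  0.068] [353 158]
scene bottle 0.84 [ 0.451 -0.028  0.068] [353 189]
scene bottle 0.73 [ 0.516 -0.116  0.062] [312 198]
scene bottle 0.7 [ 0.433 -0.115  0.061] [324 176]
scene handle 0.64 [ 0.533 -0.286  0.189] [245 151]
scene hub 0.68 [ 0.52  -0.318  0.14 ] [239 157]
scene unit 0.88 [0.523 0.317 0.108] [484 246]
scene unit 0.66 [ 0.536 -0.287  0.192] [244 151]
scene acid 0.58 [0.64  0.235 0.077] [435 282]
scene reductant 0.66 [0.497 0.154 0.078] [416 222]
side bottle 0.94 [ 0.5   -0.138  0.057] [321 230]
side bottle 0.73 [ 0.412 -0.141  0.065] [291 234]
side bottle 0.72 [ 0.54  -0.058  0.068] [328 206]
side bottle 0.61 [ 0.331 -0.084  0.061] [260 226]
side handle 0.5 [ 0.522 -0.299  0.191] [346 235]
side hub 0.76 [ 0.513 -0.332  0.138] [346 260]
side hub 0.7 [ 0.437 -0.05   0.067] [293 211]
side unit 0.75 [0.455 0.284 0.087] [279 142]
side acid 0.68 [0.623 0.222 0.067] [330 149]
side reductant 0.63 [0.479 0.131 0.067] [295 172]
[[-0.894  0.447  0.     0.28 ]
 [ 0.447  0.894  0.     0.559]
 [-0.     0.    -1.     0.223]
 [ 0.     0.     0.     1.   ]] 0.7 {'mtx': array([[341.33795197,   0.        , 320.60245638],
       [  0.        , 341.33795197, 203.95662864],
       [  0.        ,   0.        ,   1.        ]]), 'hand_eye': array([[-1.17654847e-03,  9.62812357e-01,  2.70168430e-01,
         7.32944268e-02],
       [ 9.99998564e-01,  8.03229256e-04,  1.49235693e-03,
        -7.65982505e-05],
       [ 1.21985251e-03,  2.70169798e-01, -9.62811919e-01,
        -1.61743878e-01],
       [ 0.00000000e+00,  0.00000000e+00,  0.00000000e+00,
         1.00000000e+00]])}
```

```bash
python3 -c "
import cv2;a=cv2.imread('pics/scene0.png');b=cv2.imread('pics/side0.png');print(a.shape)"
```

```text
(400, 640, 3)
```

View pics/scene0.png

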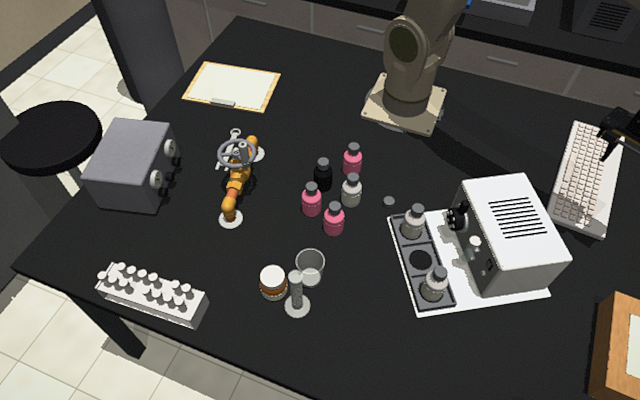

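View pics/side0.png

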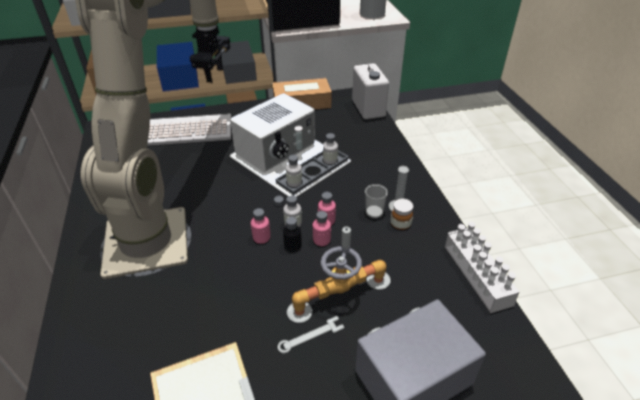

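Scene picture: row of three tray places at (415,222), (420,260) empty, (435,283). Valve wheel is at (237,152) with the handle up at (236,135). Candidates for the bottle: pink (353,158), pink (312,200), pink (334,218), black (323,173) and white (351,190). Only the white one fits. I'll confirm it in a crop and measure.

Run:
```python
from h import *
im,P=cloud('scene'); save('crop1',cv2.resize(im[120:320,200:460],None,fx=3,fy=3,interpolation=cv2.INTER_CUBIC))
def blob(c,P,lo,hi,x,y,r=0.045):
    m=(P[...,2]>lo)&(P[...,2]<hi)&(np.hypot(P[...,0]-x,P[...,1]-y)<r)
    q=P[m]; print(c,(x,y),len(q),'med',np.median(q,0).round(3),'min',q.min(0).round(3),'max',q.max(0).round(3))
im2,P2=cloud('side')
for c,p in (('scene',P),('side',P2)):
    for x,y in [(.44,-.03),(.63,.235),(.49,.15),(.335,-.07),(.42,-.13),(.505,-.125),(.53,-.05)]: blob(c,p,.097,.12,x,y)
    blob(c,p,.198,.22,.52,-.30,.08); blob(c,p,.12,.14,.52,-.32,.08); blob(c,p,.145,.21,.52,-.3,.08)
```

```text
scene (0.44, -0.03) 101 med [ 0.442 -0.031  0.103] min [ 0.425 -0.046  0.097] max [ 0.456 -0.017  0.106]
scene (0.63, 0.235) 186 med [0.635 0.238 0.115] min [0.617 0.224 0.097] max [0.647 0.254 0.12 ]
scene (0.49, 0.15) 154 med [0.487 0.149 0.114] min [0.468 0.133 0.097] max [0.498 0.164 0.12 ]
scene (0.335, -0.07) 85 med [ 0.34  -0.064  0.103] min [ 0.322 -0.08   0.097] max [ 0.355 -0.051  0.106]
scene (0.42, -0.13) 91 med [ 0.422 -0.121  0.103] min [ 0.407 -0.137  0.097] max [ 0.437 -0.106  0.108]
scene (0.505, -0.125) 100 med [ 0.512 -0.12   0.103] min [ 0.494 -0.135  0.097] max [ 0.524 -0.106  0.107]
scene (0.53, -0.05) 113 med [ 0.546 -0.043  0.103] min [ 0.53  -0.058  0.097] max [ 0.561 -0.029  0.107]
scene (0.52, -0.3) 57 med [ 0.53  -0.29   0.205] min [ 0.519 -0.301  0.198] max [ 0.54  -0.282  0.21 ]
scene (0.52, -0.32) 436 med [ 0.516 -0.332  0.137] min [ 0.455 -0.381  0.12 ] max [ 0.557 -0.28   0.14 ]
scene (0.52, -0.3) 205 med [ 0.534 -0.289  0.182] min [ 0.499 -0.336  0.145] max [ 0.54 -0.28  0.21]
side (0.44, -0.03) 65 med [ 0.436 -0.038  0.103] min [ 0.422 -0.051  0.097
[... 239 characters left out ...]
med [ 0.332 -0.07   0.103] min [ 0.317 -0.085  0.097] max [ 0.346 -0.052  0.108]
side (0.42, -0.13) 77 med [ 0.415 -0.128  0.103] min [ 0.401 -0.141  0.097] max [ 0.43  -0.109  0.106]
side (0.505, -0.125) 75 med [ 0.504 -0.125  0.103] min [ 0.489 -0.139  0.098] max [ 0.518 -0.107  0.108]
side (0.53, -0.05) 66 med [ 0.539 -0.048  0.102] min [ 0.525 -0.063  0.097] max [ 0.553 -0.029  0.107]
side (0.52, -0.3) 60 med [ 0.523 -0.299  0.204] min [ 0.513 -0.306  0.198] max [ 0.534 -0.282  0.209]
side (0.52, -0.32) 589 med [ 0.5   -0.341  0.137] min [ 0.451 -0.384  0.12 ] max [ 0.55  -0.284  0.14 ]
side (0.52, -0.3) 199 med [ 0.52  -0.303  0.183] min [ 0.494 -0.341  0.145] max [ 0.534 -0.282  0.209]
```

View pics/crop1.png

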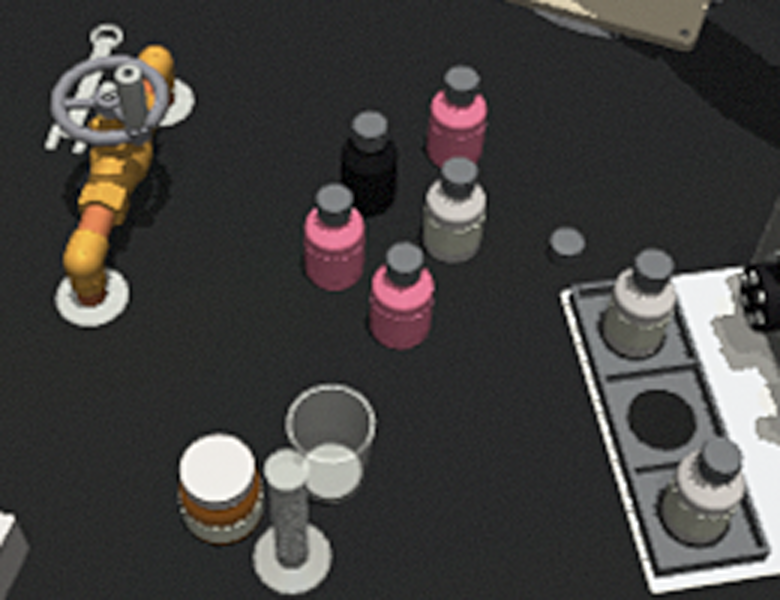

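The crop confirms it: the bottle at crop (455,210) is the only white one off the tray, its neighbours being pink or black. The middle tray place, crop (660,420), is empty. Going above the bottle now.

```bash
python3 -m crank '[[0.06,[-0.0255,-0.0287,0],0],[0.06,[-0.0255,-0.0287,0],0],[0.06,[-0.0255,-0.0287,0],0],[0.06,[-0.0255,-0.0287,0],0],[0.06,[-0.0255,-0.0287,0],0],[0.06,[-0.0255,-0.0287,0],0],[0.06,[-0.0255,-0.0287,0],0],[0.06,[-0.0255,-0.0287,0],0],[0.06,[-0.0255,-0.0287,0],0],[0.06,[-0.0255,-0.0287,0],0],[0.06,[-0.0255,-0.0287,0],0],[0.06,[-0.0255,-0.0287,0],0],[0.06,[-0.0255,-0.0287,0],0],[0.06,[-0.0255,-0.0287,0],0],[0.06,[-0.0255,-0.0287,0],0],[0.06,[-0.0255,-0.0287,0],0],[0.06,[0,0,0],0.115],[0.06,[0,0,0],0.115],[0.06,[0,0,0],0.115],[0.06,[0,0,0],0.115]]'
cat > cap.py <<'E'
from h import *
import sys
x,y,lo,hi,r=map(float,sys.argv[1:6])
im,P=cloud('wrist'); m=(P[...,2]>lo)&(P[...,2]<hi)&(np.hypot(P[...,0]-x,P[...,1]-y)<r)
q=P[m]; c=(q.min(0)+q.max(0))/2; (cx,cy),rad=cv2.minEnclosingCircle(q[:,:2].astype(np.float32)*1000)
print(len(q),'med',np.median(q,0).round(4),'circle',cx,cy,rad,'min',q.min(0).round(3),'max',q.max(0).round(3))
M,s=T(); print(M[:3].round(3),'j7',s['joint_pos'],s['t'],s['force'])
d=np.array([cx/1000,cy/1000,M[2,3]])-M[:3,3]; print('shift tool',tool(d))
if len(sys.argv)>6: save(sys.argv[6],im)
E
python3 cap.py .44 -.034 .097 .112 .035
```

```text
t: 2.47
tool_pos: [0.4432, -0.0643, 0.2213]
eef_rot: [0.001, 0.449, 0.894, 0.005]
force: [0.1, 0.4, -0.6]
gripper_width: 0.0602
1043 med [ 0.4359 -0.0337  0.1034] circle 436.61260986328125 -34.12504196166992 15.690995216369629 min [ 0.421 -0.049  0.097] max [ 0.452 -0.019  0.105]
[[-0.59   0.808  0.007  0.443]
 [ 0.808  0.589  0.008 -0.064]
 [ 0.003  0.01  -1.     0.221]] j7 [-0.50261762 -0.10623119  0.5224015   1.93138792  0.04640197  1.29604736
  0.63555133] 2.5167 [0.18406944 0.13238181 0.0611835 ]
shift tool [0.0283 0.0124 0.0002]
```

```bash
python3 -m crank '[[0.06,[0.0142,0.0062,0],0],[0.06,[0.0142,0.0062,0],0],[0.06,[0,0,0.02],0.098],[0.06,[0,0,0.025],0],[0.06,[0,0,0.025],0]]'
python3 cap.py .437 -.034 .097 .112 .035 w1
```

```text
t: 2.93
tool_pos: [0.4406, -0.0319, 0.1552]
eef_rot: [0.005, 0.493, 0.87, 0.009]
force: [-0.1, 0.2, 0.2]
gripper_width: 0.06
1609 med [ 0.4359 -0.033   0.1034] circle 436.6385803222656 -34.051918029785156 15.861407279968262 min [ 0.421 -0.05   0.097] max [ 0.452 -0.018  0.105]
[[-0.514  0.858  0.012  0.438]
 [ 0.858  0.514  0.01  -0.032]
 [ 0.002  0.015 -1.     0.15 ]] j7 [-0.52111476 -0.06014337  0.48841956  2.05122185  0.02072643  1.13119688
  0.49761652] 2.9833 [-3.10034217  0.08667006 -5.45631656]
shift tool [-0.001  -0.0022 -0.    ]
```

View pics/w1.png

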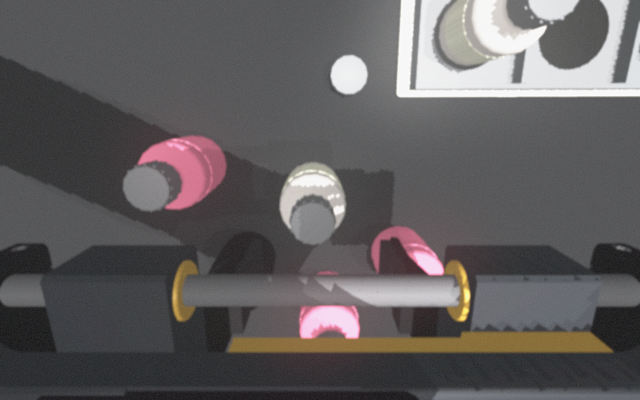

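The picture shows the white bottle's cap at (312,218). That is where the TCP projects, between the open fingers, and nothing is close to the fingers' path. Descending and gripping.

```bash
python3 -m crank '[[0.06,[-0.001,-0.003,0.025],0],[0.06,[0,0,0.025],0],[0.06,[0,0,0.02],0],[0.06,[0,0,0],0],[0,[0,0,0],0],[0,[0,0,0],0],[0,[0,0,0],0],[0,[0,0,0],0],[0,[0,0,0],0]]'; python3 -c "
from h import *;M,s=T();print(M[:3].round(3),s['force'])"
```

```text
t: 3.73
tool_pos: [0.4392, -0.0332, 0.0845]
eef_rot: [0.004, 0.486, 0.874, 0.009]
force: [-0.4, 0.2, 0.3]
gripper_width: 0.034
[[-0.527  0.849  0.016  0.439]
 [ 0.85   0.527  0.011 -0.033]
 [ 0.001  0.02  -1.     0.085]] [-0.35128956  0.20275278  0.32297447]
```

```bash
python3 -m crank '[[0.06,[0,0,0],0],[0.06,[0,0,0],0],[0.06,[0,-0.001,0.006],0],[0.06,[0,0,0.004],0],[0.06,[0,0,0],0],[0,[0,0,0],0],[0,[0,0,0],0],[0,[0,0,0],0],[0,[0,0,0],0],[0,[0,0,0],0],[0,[0,0,0],0],[0,[0,0,0],0],[0,[0,0,0],0]]'; python3 -c "
from h import *;M,s=T();print(M[:3].round(3),s['force'])"
```

```text
t: 4.82
tool_pos: [0.4391, -0.0337, 0.0748]
eef_rot: [0.005, 0.486, 0.874, 0.009]
force: [-0.2, 0.6, 0.7]
gripper_width: 0.0292
[[-0.528  0.849  0.018  0.439]
 [ 0.849  0.528  0.012 -0.034]
 [ 0.     0.021 -1.     0.075]] [-0.1773043   0.64707427  0.6794868 ]
```

```bash
python3 -m crank '[[0,[0,0,-0.01],0],[0,[0,0,-0.02],0],[0,[0,0,-0.03],0],[0,[0,0,-0.03],0],[0,[0,0,-0.03],0],[0,[0,0,-0.02],0],[0,[0,0,0],0]]'
python3 - <<'E'
from h import *
M,s=T();print(M[:3].round(3),s['force'],s['gripper_width'])
for c in ['scene','side','wrist']:
    im,P=cloud(c); D=np.hypot(P[...,0]-.556,P[...,1]-.191)
    z=P[...,2][(D<.16)&(P[...,2]<.04)&(P[...,2]>-.01)]; print(c,np.histogram(z,bins=np.arange(-.01,.042,.004)))
    m=((D<.17)&(P[...,2]>.0165)&(P[...,2]<.025)).astype(np.uint8)
    q=P[m>0][:,:2]; print(len(q),cv2.minAreaRect((q*1000).astype(np.float32)))
    if c=='wrist': save('w2',im)
    np.save(c+'.npy',P); 
    if c=='scene': save('mask',np.repeat(m[160:330,360:500,None]*255,3,2)); a=cv2.resize(np.hstack([im[160:330,360:500],np.repeat(m[160:330,360:500,None]*255,3,2)]),None,fx=2.8,fy=2.8); save('s2',a)
E
```

```text
t: 5.4
tool_pos: [0.4341, -0.0365, 0.2236]
eef_rot: [0.004, 0.487, 0.873, 0.008]
force: [1.6, 0.1, -1.5]
gripper_width: 0.0291
[[-0.526  0.85   0.015  0.434]
 [ 0.851  0.526  0.009 -0.036]
 [ 0.     0.017 -1.     0.224]] [ 1.55078764  0.07307315 -1.5200666 ] 0.029073522159148473
scene (array([  10,  710, 2810, 1003, 2098, 1456,  381,  235,  289,  395,  111,
         77]), array([-0.01 , -0.006, -0.002,  0.002,  0.006,  0.01 ,  0.014,  0.018,
        0.022,  0.026,  0.03 ,  0.034,  0.038]))
518 ((537.8903198242188, 222.3242950439453), (268.8500061035156, 159.60887145996094), 31.352554321289062)
side (array([ 24, 451, 855, 348, 442, 399, 158, 147, 168, 117,  37,  30]), array([-0.01 , -0.006, -0.002,  0.002,  0.006,  0.01 ,  0.014,  0.018,
        0.022,  0.026,  0.03 ,  0.034,  0.038]))
332 ((534.446044921875, 219.5155792236328), (267.693359375, 165.32669067382812), 31.181123733520508)
wrist (array([    0,  1094, 19908,   509,  2414, 10816,   883,   907,  1212,
        1599,   269,   275]), array([-0.01 , -0.006, -0.002,  0.002,  0.006,  0.01 ,  0.014,  0.018,
        0.022,  0.026,  0.03 ,  0.034,  0.038]))
2116 ((535.9078369140625, 179.2095947265625), (223.31320190429688, 86.61753845214844), 31.131683349609375)
```

View pics/s2.png

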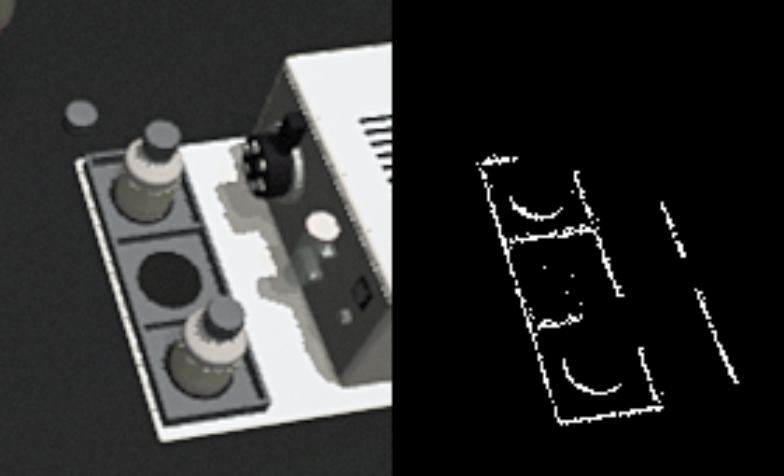

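Run:
```python
from h import *
a=np.radians(31.2);u=np.array([np.cos(a),np.sin(a)]);n=np.array([-np.sin(a),np.cos(a)]);c0=np.array([.556,.191])
for c in ['scene','side','wrist']:
    P=np.load(c+'.npy').reshape(-1,3); q=P[(P[:,2]>.0165)&(P[:,2]<.023)]; w=q[:,:2]-c0; A=w@u;B=w@n
    k=(abs(A)<.16)&(abs(B)<.065); A,B=A[k],B[k]
    print(c,k.sum(),'u',np.percentile(A,[0,1,99,100]).round(4),'n',np.percentile(B,[0,2,98,100]).round(4))
    m=abs(B)<.03; print('inner u hist',[(round(e,3),h) for h,e in zip(*np.histogram(A[m],bins=np.arange(-.16,.16,.004))) if h>6])
P=np.load('scene.npy').reshape(-1,3); w=P[:,:2]-c0; k=(abs(w@u)<.14)&(w@n>.06)&(w@n<.105)&(P[:,2]>.03); print('pump z max',np.nanmax(P[k][:,2]), np.c_[P[k][:,:2]-c0]@np.c_[u,n].min(0) if 0 else '')
M,s=T(); tc=M[:2,3]; print('TCP',tc,'c0 shift',tool([*(c0-tc),0]), 'row ang tool y',np.degrees(np.arctan2(M[1,1],M[0,1])))
```

```text
scene 327 u [-0.1335 -0.1285  0.1346  0.1352] n [-0.0436 -0.0433  0.045   0.0475]
inner u hist [(np.float64(-0.128), np.int64(8)), (np.float64(-0.064), np.int64(12)), (np.float64(-0.044), np.int64(19)), (np.float64(-0.04), np.int64(9)), (np.float64(0.044), np.int64(14)), (np.float64(0.112), np.int64(9)), (np.float64(0.132), np.int64(27))]
side 213 u [-0.1375 -0.1372  0.1269  0.1302] n [-0.0471 -0.0453  0.0469  0.053 ]
inner u hist [(np.float64(-0.052), np.int64(9)), (np.float64(0.036), np.int64(13)), (np.float64(0.124), np.int64(8))]
wrist 1450 u [-0.135  -0.1347  0.0803  0.0883] n [-0.0431 -0.0429  0.0433  0.0436]
inner u hist [(np.float64(-0.136), np.int64(114)), (np.float64(-0.116), np.int64(48)), (np.float64(-0.112), np.int64(26)), (np.float64(-0.108), np.int64(14)), (np.float64(-0.104), np.int64(9)), (np.float64(-0.1), np.int64(7)), (np.float64(-0.052), np.int64(7)), (np.float64(-0.048), np.int64(53)), (np.float64(0.036), np.int64(246)), (np.float64(0.04), np.int64(72)), (np.float64(0.056), np.int64(47)), (np.float64(0.06), np.int64(114)), (np.float64(0.064), np.int64(48)), (np.float64(0.068), np.int64(35)), (np.float64(0.072), np.int64(16)), (np.float64(0.076), np.int64(10)), (np.float64(0.08), np.int64(7))]
pump z max 0.1547641289983368 
TCP [ 0.43222682 -0.03641325] c0 shift [0.1283 0.2249 0.0029] row ang tool y 31.740426115515298
```

```bash
python3 -m crank '[[0,[0.01,0.018,0],0],[0,[0.017,0.03,0],0],[0,[0.017,0.03,0],0],[0,[0.017,0.03,0],0],[0,[0.017,0.03,0],0],[0,[0.017,0.03,0],0],[0,[0.017,0.03,0],0],[0,[0.01,0.018,0],0],[0,[0,0,0],0],[0,[0,0,0],0]]'
python3 - <<'E'
from h import *
M,s=T();print(M[:3].round(3),s['force'],s['gripper_width'])
print(tool([.554-M[0,3],.190-M[1,3],0]))
E
```

```text
t: 6.38
tool_pos: [0.5492, 0.1874, 0.2021]
eef_rot: [-0.007, 0.489, 0.872, -0.004]
force: [-0.0, -0.4, -0.8]
gripper_width: 0.029
[[-0.521  0.853 -0.016  0.549]
 [ 0.853  0.521 -0.001  0.187]
 [ 0.008 -0.014 -1.     0.202]] [-0.02922905 -0.42724223 -0.75954663] 0.028959179857859674
[-0.0003  0.0055 -0.0001]
```

```bash
python3 -m crank '[[0,[0,0.006,0.01],0],[0,[0,0,0.025],0],[0,[0,0,0.025],0],[0,[0,0,0.025],0],[0,[0,0,0.012],0],[0,[0,0,0],0],[0,[0,0,0],0]]'
python3 - <<'E'
from h import *
M,s=T();print(M[:3].round(3),s['force'],s['gripper_width'])
print(tool([.554-M[0,3],.190-M[1,3],0]))
E
```

```text
t: 6.97
tool_pos: [0.5498, 0.1821, 0.0938]
eef_rot: [-0.008, 0.493, 0.87, -0.008]
force: [-0.1, 0.5, -0.7]
gripper_width: 0.0291
[[-0.514  0.857 -0.023  0.55 ]
 [ 0.858  0.514 -0.006  0.182]
 [ 0.006 -0.023 -1.     0.094]] [-0.07082527  0.52577283 -0.7451575 ] 0.029078157688196195
[ 0.0046  0.0076 -0.0001]
```

```bash
python3 -m crank '[[0,[0.005,0.0075,0],0],[0,[0,0,0],0],[0,[0,0,0.003],0],[0,[0,0,0.003],0],[0,[0,0,0],0],[0,[0,0,0],0]]'
python3 - <<'E'
from h import *
M,s=T();print(M[:3].round(3),s['force'],s['gripper_width'])
print(tool([.554-M[0,3],.190-M[1,3],0]))
E
```

```text
t: 7.47
tool_pos: [0.556, 0.1906, 0.0905]
eef_rot: [-0.007, 0.494, 0.87, -0.006]
force: [0.5, -0.3, -1.2]
gripper_width: 0.0285
[[-0.513  0.858 -0.018  0.556]
 [ 0.859  0.513 -0.004  0.191]
 [ 0.006 -0.018 -1.     0.091]] [ 0.51196732 -0.28511097 -1.24255819] 0.02853887322267203
[ 0.0005 -0.002   0.    ]
```

```bash
python3 -m crank '[[0,[0,-0.001,0.003],0],[0,[0,0,0.002],0],[0,[0,0,0.0015],0],[0,[0,0,0],0],[0,[0,0,0],0]]'
```

```text
t: 7.88
tool_pos: [0.5564, 0.19, 0.0882]
eef_rot: [-0.006, 0.494, 0.87, -0.004]
force: [-0.3, -0.1, -1.3]
gripper_width: 0.029
```

```bash
python3 -m crank '[[0,[0,-0.001,0.003],0],[0,[0,0,0.001],0],[0,[0,0,0.001],0]]'
```

```text
t: 8.13
tool_pos: [0.5565, 0.1897, 0.0872]
eef_rot: [-0.005, 0.494, 0.869, -0.003]
force: [-5.0, -1.8, 11.0]
gripper_width: 0.029
```

```bash
python3 -m crank '[[0,[0,0,0.002],0],[0,[0,0,0.001],0],[0,[0,0,0],0]]'
```

```text
t: 8.38
tool_pos: [0.5566, 0.1895, 0.0875]
eef_rot: [-0.006, 0.494, 0.869, -0.002]
force: [-0.1, 0.2, -1.2]
gripper_width: 0.0291
```

```bash
python3 -m crank '[[0,[0,0,0.002],0],[0.06,[0,0,0],0],[0.06,[0,0,0],0],[0.06,[0,0,0],0],[0.06,[0,0,0],0],[0.06,[0,0,-0.01],0],[0.06,[0,0,-0.03],0],[0.06,[0,0,-0.035],0],[0.06,[0,0,-0.04],0],[0.06,[0,0,-0.035],0],[0.06,[0,0,0],0]]'
python3 - <<'E'
from h import *
M,s=T();print(M[:3].round(3),s['force'],s['gripper_width'],s['joint_pos'])
im,P=cloud('wrist'); save('w3',im)
m=(P[...,2]>.109)&(P[...,2]<.125)&(np.hypot(P[...,0]-.555,P[...,1]-.19)<.04); print(m.sum(),cv2.minEnclosingCircle((P[m][:,:2]*1000).astype(np.float32)),np.median(P[m],0))
for c in('scene','side'):
    im,P=cloud(c); 
    for nm,lo,hi,r in(('top',.198,.22,.09),('spindle',.143,.154,.09),('rim',.125,.142,.075)):
        m=(P[...,2]>lo)&(P[...,2]<hi)&(np.hypot(P[...,0]-.51,P[...,1]+.325)<r); print(c,nm,m.sum(),np.median(P[m],0).round(3),P[m].min(0).round(3),P[m].max(0).round(3),cv2.minEnclosingCircle((P[m][:,:2]*1000).astype(np.float32)))
E
```

```text
t: 9.3
tool_pos: [0.5566, 0.1882, 0.2422]
eef_rot: [-0.007, 0.494, 0.869, -0.004]
force: [0.0, 0.1, 0.3]
gripper_width: 0.06
[[-0.511  0.859 -0.015  0.557]
 [ 0.86   0.511 -0.001  0.188]
 [ 0.007 -0.014 -1.     0.242]] [0.0128561  0.13142906 0.25594532] 0.05997782695269489 [-0.69105212  0.252899    0.3520654   1.5402414  -0.09288127  1.37898431
  0.20624182]
927 ((553.65673828125, 189.2432098388672), 15.96495246887207) [0.553412   0.19043714 0.11541329]
scene top 57 [ 0.53  -0.291  0.205] [ 0.518 -0.301  0.199] [ 0.539 -0.282  0.209] ((528.8072509765625, -291.79705810546875), 10.68152904510498)
scene spindle 46 [ 0.51  -0.327  0.146] [ 0.474 -0.355  0.143] [ 0.552 -0.283  0.153] ((511.08984375, -324.3797912597656), 45.61461639404297)
scene rim 518 [ 0.516 -0.332  0.137] [ 0.456 -0.382  0.126] [ 0.557 -0.28   0.142] ((508.7887878417969, -330.0235290527344), 53.78132247924805)
side top 61 [ 0.523 -0.298  0.205] [ 0.513 -0.307  0.198] [ 0.533 -0.286  0.21 ] ((523.2448120117188, -297.0440368652344), 11.227425575256348)
side spindle 42 [ 0.503 -0.332  0.147] [ 0.459 -0.343  0.143] [ 0.544 -0.294  0.153] ((501.85198974609375, -329.71026611328125), 44.369327545166016)
side rim 654 [ 0.499 -0.34   0.137] [ 0.45  -0.385  0.126] [ 0.551 -0.284  0.142] ((500.8588562011719, -333.7457275390625), 51.80753707885742)
```

View pics/w3.png

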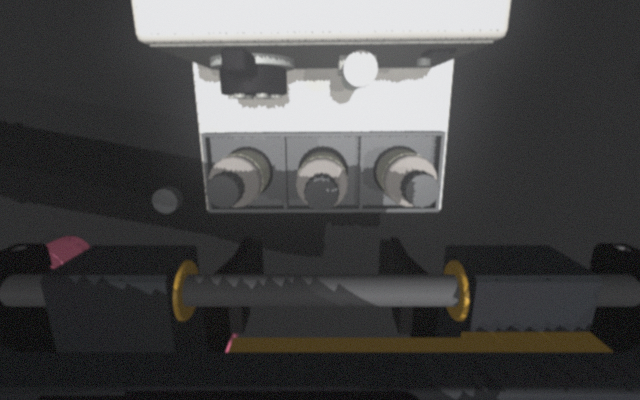

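The picture shows the white bottle upright in the middle place, with its cap at (322,190), and both neighbours undisturbed. Now going to the valve handle.

```bash
python3 -m crank '[[0.06,[0,0,-0.03],0],[0.06,[-0.029,-0.0195,-0.003],0],[0.06,[-0.031,-0.021,-0.002],0],[0.06,[-0.031,-0.021,-0.002],0],[0.06,[-0.031,-0.021,-0.002],0],[0.06,[-0.031,-0.021,-0.002],0],[0.06,[-0.031,-0.021,-0.002],0],[0.06,[-0.031,-0.021,-0.002],0],[0.06,[-0.031,-0.021,-0.002],0],[0.06,[-0.031,-0.021,-0.002],0],[0.06,[-0.031,-0.021,-0.002],0],[0.06,[-0.031,-0.021,-0.002],0],[0.06,[-0.031,-0.021,-0.002],0],[0.06,[0,0,0],0],[0.06,[0,0,0],0.108],[0.06,[0,0,0],0.108],[0.06,[0,0,0],0.108],[0.06,[0,0,0],0.108],[0.06,[0,0,0],0.108],[0.06,[0,0,0],0]]'
cat > v.py <<'E'
from h import *
M,s=T();print(M[:3].round(3),s['force'],s['gripper_width'],np.round(s['joint_pos'],2),s['t'])
im,P=cloud('wrist')
for nm,lo,hi,r in(('top',.2,.22,.06),('rim',.125,.142,.085)):
    m=(P[...,2]>lo)&(P[...,2]<hi)&(np.hypot(P[...,0]-.51,P[...,1]+.325)<r); q=P[m]
    if len(q): print(nm,len(q),np.median(q,0).round(4),q.min(0).round(3),q.max(0).round(3),cv2.minEnclosingCircle((q[:,:2]*1000).astype(np.float32)))
save('v1',im)
E
python3 v.py
```

```text
t: 11.12
tool_pos: [0.5133, -0.2766, 0.2633]
eef_rot: [-0.025, 0.716, 0.697, -0.03]
force: [-0.6, -0.1, -0.3]
gripper_width: 0.0599
[[ 0.026  0.997 -0.078  0.513]
 [ 1.    -0.026 -0.007 -0.277]
 [-0.009 -0.078 -0.997  0.263]] [-0.62379057 -0.05531681 -0.2929368 ] 0.059916806712287184 [-0.19  0.32  0.75  1.49 -0.17  1.48  0.53] 11.1167
top 726 [ 0.5249 -0.2924  0.2054] [ 0.514 -0.304  0.2  ] [ 0.536 -0.284  0.209] ((525.0272216796875, -294.1287841796875), 10.888012886047363)
rim 3217 [ 0.4959 -0.3219  0.1386] [ 0.452 -0.354  0.125] [ 0.553 -0.282  0.142] ((502.4356384277344, -328.6748352050781), 51.63360595703125)
```

View pics/v1.png

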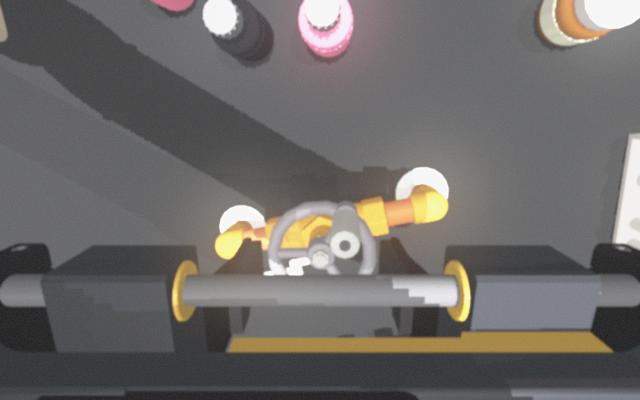

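The picture shows the wheel's hub at (320,258) and the handle top at (344,243), both clear. The tool has drifted to 4.5° of tilt, so I'll test which kind of move causes it.

```bash
python3 -m crank '[[0.06,[0,0,0],-0.1],[0.06,[0,0,0],-0.1],[0.06,[0,0,0],-0.1],[0.06,[0,0,0],-0.1]]'; python3 -c "
from h import *;M,s=T();print(M[:3].round(3))"; python3 -m crank '[[0.06,[0.02,0,0],0],[0.06,[0.02,0,0],0],[0.06,[0.02,0,0],0],[0.06,[0.02,0,0],0]]'; python3 -c "
from h import *;M,s=T();print(M[:3].round(3))"
```

```text
t: 11.5
tool_pos: [0.5121, -0.2752, 0.2595]
eef_rot: [-0.034, 0.547, 0.836, -0.026]
force: [-1.3, -0.1, -0.1]
gripper_width: 0.0602
[[-0.399  0.913 -0.085  0.512]
 [ 0.917  0.4   -0.006 -0.275]
 [ 0.029 -0.08  -0.996  0.259]]
t: 11.83
tool_pos: [0.4766, -0.2032, 0.258]
eef_rot: [-0.036, 0.538, 0.842, -0.028]
force: [0.7, 0.2, 1.3]
gripper_width: 0.0599
[[-0.419  0.903 -0.092  0.477]
 [ 0.907  0.421 -0.008 -0.203]
 [ 0.031 -0.087 -0.996  0.258]]
```

```bash
python3 -m crank '[[0.06,[-0.0085,0.018,0],0],[0.06,[-0.0085,0.018,0],0],[0.06,[-0.0085,0.018,0],0],[0.06,[-0.0085,0.018,0],0]]'; python3 -c "
from h import *;M,s=T();print(M[:3,2:].round(3))"; python3 -m crank '[[0.06,[-0.02,0,0],0],[0.06,[-0.02,0,0],0],[0.06,[-0.02,0,0],0],[0.06,[-0.02,0,0],0]]'; python3 -c "
from h import *;M,s=T();print(M[:3].round(3))"
```

```text
t: 12.17
tool_pos: [0.5534, -0.1977, 0.2498]
eef_rot: [-0.039, 0.528, 0.848, -0.025]
force: [0.6, -1.0, 0.2]
gripper_width: 0.0598
[[-0.093  0.553]
 [-0.001 -0.198]
 [-0.996  0.25 ]]
t: 12.5
tool_pos: [0.594, -0.2636, 0.2413]
eef_rot: [-0.042, 0.514, 0.856, -0.024]
force: [-0.3, -0.3, -0.6]
gripper_width: 0.0598
[[-0.467  0.879 -0.098  0.594]
 [ 0.883  0.469  0.002 -0.264]
 [ 0.048 -0.085 -0.995  0.241]]
```

```bash
python3 -m crank '[[0.06,[0,0,0],0],[0.06,[0,0,0],0],[0.06,[0,0,0],0],[0.06,[0,0,0],0],[0.06,[0,0,0],0],[0.06,[0,0,0],0]]'; python3 -c "
from h import *;M,s=T();print(M[:3,2:].round(3),s['effort'])"; python3 -m crank '[[0.06,[0.017,-0.031,-0.005],0],[0.06,[0.017,-0.031,-0.005],0],[0.06,[0.017,-0.031,-0.005],0],[0.06,[0.017,-0.031,-0.005],0],[0.06,[0.017,-0.031,-0.005],0]]'; python3 -c "
from h import *;M,s=T();print(M[:3].round(3))"
```

```text
t: 13.0
tool_pos: [0.5927, -0.2647, 0.2372]
eef_rot: [-0.046, 0.509, 0.859, -0.025]
force: [0.1, 0.8, 0.1]
gripper_width: 0.0598
[[-0.104  0.593]
 [ 0.003 -0.265]
 [-0.995  0.237]] [ 3.06128059e-01 -6.48644972e+01  1.19967154e+01 -3.73389351e+01
  2.84338798e-01  5.75449448e-01  2.07020034e-02]
t: 13.42
tool_pos: [0.4184, -0.2593, 0.2755]
eef_rot: [-0.049, 0.503, 0.863, -0.027]
force: [-0.4, -0.5, 0.8]
gripper_width: 0.0601
[[-0.49   0.865 -0.112  0.418]
 [ 0.87   0.493  0.003 -0.259]
 [ 0.058 -0.096 -0.994  0.276]]
```

```bash
python3 -m crank '[[0.06,[0,0,0],-0.12],[0.06,[0,0,0],-0.12],[0.06,[0,0,0],-0.12],[0.06,[0,0,0],-0.12],[0.06,[0,0,0],-0.12],[0.06,[0,0,0],-0.12],[0.06,[0,0,0],-0.12],[0.06,[0,0,0],-0.12],[0.06,[0,0,0],-0.09],[0.06,[-0.027,-0.009,0.003],0],[0.06,[-0.027,-0.009,0.003],0],[0.06,[-0.027,-0.009,0.003],0],[0.06,[-0.022,-0.009,0.003],0]]';  python3 v.py; python3 -c "
from h import *;M,s=T();print(tool(np.array([.527,-.294,.2])-M[:3,3]),tool(np.array([.527,-.294,.166])-M[:3,3]))"
```

```text
t: 14.5
tool_pos: [0.5156, -0.2887, 0.2646]
eef_rot: [-0.042, -0.022, 0.999, 0.008]
force: [-0.1, -0.5, 1.4]
gripper_width: 0.0604
[[-0.996 -0.044 -0.084  0.516]
 [-0.045  0.999  0.014 -0.289]
 [ 0.083  0.018 -0.996  0.265]] [-0.07644207 -0.47227444  1.43859869] 0.06044398422674106 [-0.08  0.34  0.65  1.45 -0.17  1.5   2.19] 14.5
top 729 [ 0.5234 -0.295   0.2054] [ 0.514 -0.305  0.2  ] [ 0.535 -0.285  0.209] ((524.4631958007812, -295.1436462402344), 10.7671537399292)
rim 5501 [ 0.4965 -0.335   0.1385] [ 0.451 -0.384  0.126] [ 0.551 -0.284  0.142] ((501.89862060546875, -333.381591796875), 51.24962615966797)
[-0.0139 -0.0068  0.0613] [-0.0167 -0.0074  0.0951]
```

```bash
python3 -m crank '[[0.06,[-0.0085,-0.0075,0.02],0],[0.06,[-0.002,-0.001,0.025],0],[0.06,[-0.002,0,0.025],0],[0.06,[0,0,0.015],0]]';  python3 -c "
from h import *;M,s=T();print(M[:3].round(3));print(tool(np.array([.523,-.295,.166])-M[:3,3]))"
```

```text
t: 14.88
tool_pos: [0.5283, -0.2954, 0.1761]
eef_rot: [-0.04, -0.026, 0.999, 0.006]
force: [0.0, 1.1, -0.3]
gripper_width: 0.0602
[[-0.995 -0.051 -0.08   0.528]
 [-0.052  0.999  0.01  -0.295]
 [ 0.079  0.014 -0.997  0.176]]
[0.0045 0.0005 0.0105]
```

```bash
python3 -m crank '[[0.06,[0.004,0,0.007],0],[0,[0,0,0],0],[0,[0,0,0],0],[0,[0,0,0],0],[0,[0,0,0],0],[0,[0,0,-0.001],0]]';  python3 -c "
from h import *;M,s=T();print(M[:3].round(3),s['force']);print(tool(np.array([.523,-.295,.166])-M[:3,3]))"
```

```text
t: 15.38
tool_pos: [0.5231, -0.2937, 0.1712]
eef_rot: [-0.04, -0.027, 0.999, 0.006]
force: [0.2, -0.2, -0.5]
gripper_width: 0.0344
[[-0.995 -0.054 -0.08   0.523]
 [-0.055  0.998  0.011 -0.294]
 [ 0.079  0.015 -0.997  0.171]] [ 0.2154559  -0.23925063 -0.53681081]
[-0.0003 -0.0014  0.0051]
```

```bash
cat > arc.py <<'E'
from h import *
import sys,json,os
# args: step deg (+ ccw), n rows, z target ; hub of TCP path in hub.json
step,n,zt=float(sys.argv[1]),int(sys.argv[2]),float(sys.argv[3])
h=np.array(json.load(open('hub.json'))); M,s=T(); d=M[:2,3]-h[:2]; phi=np.degrees(np.arctan2(d[1],d[0]))
print('phi',phi.round(1),'r',np.hypot(*d).round(4),'z',M[2,3].round(4),'tilt',M[:2,2].round(3),'F',np.round(s['force'],1),'w',round(s['gripper_width'],4),'t',s['t'],'j',np.round(s['joint_pos'],2))
p=M[:3,3].copy(); out=[]
for i in range(1,n+1):
    a=np.radians(phi+step*i); q=np.array([h[0]+h[2]*np.cos(a),h[1]+h[2]*np.sin(a),M[2,3]+(zt-M[2,3])*i/n])
    out.append([0,(M[:3,:3].T@(q-p)).round(4).tolist(),0]); p=q
print(json.dumps(out).replace(' ',''))
E
echo '[0.5005,-0.333,0.0445]'>hub.json
python3 -m crank '[[0,[0,0,-0.001],0],[0,[0,0,-0.001],0],[0,[0,0,-0.001],0],[0,[0,0,-0.001],0],[0,[0,0,-0.001],0]]'; python3 arc.py -24 5 .168
```

```text
t: 15.8
tool_pos: [0.5229, -0.2936, 0.1747]
eef_rot: [-0.041, -0.027, 0.999, 0.006]
force: [1.8, -2.0, -14.2]
gripper_width: 0.0222
phi 60.4 r 0.0453 z 0.1747 tilt [-0.082  0.011] F [  1.8  -2.  -14.2] w 0.0222 t 15.8 j [-0.06  0.41  0.63  1.55 -0.21  1.33  2.22]
[[0,[-0.0127,-0.0137,0.0001],0],[0,[-0.0068,-0.0173,0.0005],0],[0,[0.0008,-0.0185,0.0011],0],[0,[0.0082,-0.0165,0.0018],0],[0,[0.0142,-0.0117,0.0023],0]]
```

```bash
python3 -m crank '[[0,[-0.0127,-0.0137,0.001],0],[0,[-0.0068,-0.0173,0.0005],0],[0,[0.0008,-0.0185,0.0005],0],[0,[0.0082,-0.0165,0.0005],0],[0,[0.0142,-0.0117,0.0005],0]]'; python3 arc.py -24 6 .17
```

```text
t: 16.22
tool_pos: [0.5309, -0.3666, 0.1748]
eef_rot: [-0.037, -0.034, 0.999, 0.009]
force: [10.6, -4.6, -17.9]
gripper_width: 0.0221
phi -47.8 r 0.0453 z 0.1748 tilt [-0.075  0.016] F [ 10.6  -4.6 -17.9] w 0.0221 t 16.2167 j [ 0.08  0.51  0.63  1.42 -0.26  1.37  2.36]
[[0,[0.017,-0.0076,0.0019],0],[0,[0.0184,-0.0008,0.0021],0],[0,[0.0171,0.0068,0.0022],0],[0,[0.0128,0.0132,0.002],0],[0,[0.0063,0.0173,0.0016],0],[0,[-0.0013,0.0184,0.0011],0]]
```

```bash
python3 -m crank '[[0,[0.017,-0.0076,0.003],0],[0,[0.0184,-0.0008,0.003],0],[0,[0.0171,0.0068,0.003],0],[0,[0.0128,0.0132,0.002],0],[0,[0.0063,0.0173,0.0016],0],[0,[-0.0013,0.0184,0.0011],0]]'; python3 arc.py -24 6 .17
```

```text
t: 16.72
tool_pos: [0.4565, -0.3333, 0.1744]
eef_rot: [-0.03, -0.03, 0.999, 0.003]
force: [-2.8, -5.2, -1.1]
gripper_width: 0.0219
phi -179.7 r 0.044 z 0.1744 tilt [-0.06   0.004] F [-2.8 -5.2 -1.1] w 0.0219 t 16.7167 j [-0.01  0.31  0.66  1.67 -0.16  1.28  2.31]
[[0,[-0.0044,0.0179,0.0006],0],[0,[-0.0117,0.0144,0.0002],0],[0,[-0.0165,0.0084,-0.0002],0],[0,[-0.0185,0.0009,-0.0004],0],[0,[-0.0173,-0.0067,-0.0004],0],[0,[-0.0131,-0.0131,-0.0002],0]]
```

```bash
python3 arc.py -12 8 .174|tail -1
```

```text
[[0,[-0.001,0.0092,0.0001],0],[0,[-0.0034,0.0087,-0.0001],0],[0,[-0.0051,0.0078,-0.0002],0],[0,[-0.0066,0.0066,-0.0003],0],[0,[-0.0078,0.0051,-0.0004],0],[0,[-0.0087,0.0033,-0.0004],0],[0,[-0.0092,0.0014,-0.0005],0],[0,[-0.0093,-0.0005,-0.0005],0]]
```

```bash
python3 -m crank '[[0,[-0.001,0.0092,0],0],[0,[-0.0034,0.0087,0],0],[0,[-0.0051,0.0078,0],0],[0,[-0.0066,0.0066,0],0]]'; python3 arc.py -12 4 .174;  python3 -m crank '[[0,[-0.0078,0.0051,0],0],[0,[-0.0087,0.0033,0],0],[0,[-0.0092,0.0014,0],0],[0,[-0.0093,-0.0005,0],0]]'; python3 arc.py -12 8 .174
```

```text
t: 17.05
tool_pos: [0.4706, -0.3001, 0.1745]
eef_rot: [-0.028, -0.029, 0.999, 0.001]
force: [-1.3, -4.8, -4.8]
gripper_width: 0.0223
phi 132.2 r 0.0444 z 0.1745 tilt [-0.056  0.001] F [-1.3 -4.8 -4.8] w 0.0223 t 17.05 j [-0.07  0.28  0.64  1.69 -0.15  1.27  2.24]
[[0,[-0.0078,0.0051,-0.0003],0],[0,[-0.0087,0.0033,-0.0003],0],[0,[-0.0092,0.0014,-0.0004],0],[0,[-0.0093,-0.0005,-0.0004],0]]
t: 17.38
tool_pos: [0.5068, -0.2882, 0.1744]
eef_rot: [-0.028, -0.029, 0.999, 0.001]
force: [-4.7, -6.2, 1.6]
gripper_width: 0.0222
phi 81.9 r 0.0452 z 0.1744 tilt [-0.057  0.001] F [-4.7 -6.2  1.6] w 0.0222 t 17.3833 j [-0.07  0.35  0.62  1.62 -0.18  1.29  2.21]
[[0,[-0.0087,-0.0035,-0.0005],0],[0,[-0.0081,-0.0046,-0.0004],0],[0,[-0.007,-0.0061,-0.0004],0],[0,[-0.0055,-0.0075,-0.0003],0],[0,[-0.0039,-0.0085,-0.0002],0],[0,[-0.002,-0.0091,-0.0001],0],[0,[-0.0001,-0.0093,0.0],0],[0,[0.0018,-0.0091,0.0001],0]]
```

```bash
python3 -m crank '[[0,[-0.0087,-0.0035,0],0],[0,[-0.0081,-0.0046,0],0],[0,[-0.007,-0.0061,0],0],[0,[-0.0055,-0.0075,0],0]]'; python3 arc.py -12 4 .174
```

```text
t: 17.72
tool_pos: [0.5405, -0.3103, 0.1744]
eef_rot: [-0.03, -0.029, 0.999, 0.001]
force: [-12.5, -1.8, 6.4]
gripper_width: 0.0219
phi 29.6 r 0.046 z 0.1744 tilt [-0.06  -0.001] F [-12.5  -1.8   6.4] w 0.0219 t 17.7167 j [-0.02  0.44  0.62  1.51 -0.23  1.32  2.24]
[[0,[-0.0018,-0.0094,-0.0],0],[0,[-0.0013,-0.0092,-0.0],0],[0,[0.0006,-0.0093,0.0001],0],[0,[0.0025,-0.009,0.0002],0]]
```

```bash
python3 -m crank '[[0,[-0.0008,-0.0094,0],0],[0,[-0.0005,-0.0092,0],0],[0,[0.0015,-0.0093,0],0]]'; python3 arc.py -12 4 .174
```

```text
t: 17.97
tool_pos: [0.5477, -0.3246, 0.174]
eef_rot: [-0.031, -0.035, 0.999, 0.013]
force: [-9.6, 51.2, 24.2]
gripper_width: 0.0223
phi 10.1 r 0.0479 z 0.174 tilt [-0.063  0.024] F [-9.6 51.2 24.2] w 0.0223 t 17.9667 j [ 0.02  0.49  0.61  1.45 -0.26  1.35  2.29]
[[0,[0.0034,-0.0097,-0.0001],0],[0,[0.0019,-0.0091,-0.0001],0],[0,[0.0038,-0.0085,-0.0],0],[0,[0.0055,-0.0075,0.0001],0]]
```

```bash
python3 -m crank '[[0,[0,0,0],0]]'; python3 -m crank '[[0,[0,-0.002,0],0]]'; python3 arc.py 24 7 .174
python3 - <<'E'
from h import *
import time
M,s=T();print((M[:3,3]-.019*M[:3,2]).round(4))
im,P=cloud('side'); m=(P[...,2]>.125)&(P[...,2]<.142)&(np.hypot(P[...,0]-.501,P[...,1]+.333)<.07); print(cv2.minEnclosingCircle((P[m][:,:2]*1000).astype(np.float32)))
E
```

```text
t: 18.05
tool_pos: [0.5478, -0.3228, 0.1742]
eef_rot: [-0.032, -0.036, 0.999, 0.015]
force: [-10.0, -7.0, 2.2]
gripper_width: 0.0223
t: 18.13
tool_pos: [0.5478, -0.3238, 0.1743]
eef_rot: [-0.033, -0.037, 0.999, 0.017]
force: [-8.9, 11.0, 4.4]
gripper_width: 0.0223
phi 11.0 r 0.0482 z 0.1743 tilt [-0.067  0.031] F [-8.9 11.   4.4] w 0.0223 t 18.1333 j [ 0.03  0.49  0.6   1.45 -0.27  1.36  2.3 ]
[[0,[0.0096,0.017,0.0013],0],[0,[0.0125,0.0135,0.0013],0],[0,[0.017,0.0073,0.0014],0],[0,[0.0185,-0.0003,0.0012],0],[0,[0.0168,-0.0078,0.0008],0],[0,[0.0122,-0.0139,0.0003],0],[0,[0.0055,-0.0177,-0.0002],0]]
[ 0.5491 -0.3244  0.1932]
((502.5617980957031, -334.2579650878906), 53.38072967529297)
```

The stop is reached: 51 N tangential at 1.14 turns from the start, which is inside the stated range. A circle through the grasp points gives the hub at (0.5025, -0.333), r 45 mm, and the handle at about 11° at the stop. Backing off two turns.

```bash
echo '[0.5025,-0.333,0.045]'>hub.json; sed -i 's/d=M\[:2,3\]-h\[:2\]/M[:3,3]-=.019*M[:3,2]; d=M[:2,3]-h[:2]/' arc.py; python3 arc.py 24 8 .192
```

```text
phi 10.6 r 0.0474 z 0.1931 tilt [-0.067  0.032] F [-9.5  7.4  6.8] w 0.0225 t 18.1833 j [ 0.03  0.49  0.6   1.45 -0.27  1.36  2.3 ]
[[0,[0.0082,0.0175,0.0013],0],[0,[0.0126,0.0138,0.0015],0],[0,[0.0171,0.0075,0.0015],0],[0,[0.0187,-0.0001,0.0013],0],[0,[0.017,-0.0077,0.001],0],[0,[0.0124,-0.014,0.0004],0],[0,[0.0057,-0.0178,-0.0001],0],[0,[-0.0021,-0.0186,-0.0007],0]]
```

```bash
python3 -m crank '[[0,[0.0082,0.0175,0.001],0],[0,[0.0126,0.0138,0.001],0],[0,[0.0171,0.0075,0.001],0],[0,[0.0187,-0.0001,0.0005],0],[0,[0.017,-0.0077,0],0],[0,[0.0124,-0.014,0],0],[0,[0.0057,-0.0178,0],0]]';python3 arc.py 24 8 .192
```

```text
t: 18.77
tool_pos: [0.4647, -0.3151, 0.1736]
eef_rot: [-0.031, -0.047, 0.998, 0.027]
force: [-23.0, 13.7, 21.5]
gripper_width: 0.0224
phi 155.2 r 0.0404 z 0.1925 tilt [-0.064  0.052] F [-23.   13.7  21.5] w 0.0224 t 18.7667 j [ 0.    0.32  0.64  1.65 -0.2   1.31  2.35]
[[0,[0.0099,-0.0154,-0.0002],0],[0,[-0.0018,-0.0186,-0.0011],0],[0,[-0.0092,-0.0162,-0.0014],0],[0,[-0.015,-0.011,-0.0015],0],[0,[-0.0183,-0.0039,-0.0012],0],[0,[-0.0183,0.0038,-0.0008],0],[0,[-0.0152,0.0109,-0.0002],0],[0,[-0.0094,0.0161,0.0004],0]]
```

```bash
python3 -m crank '[[0,[0.0099,-0.0154,-0.002],0],[0,[-0.0018,-0.0186,-0.001],0],[0,[-0.0092,-0.0162,-0.001],0],[0,[-0.015,-0.011,-0.001],0],[0,[-0.0183,-0.0039,-0.001],0],[0,[-0.0183,0.0038,-0.0005],0]]';python3 arc.py 24 8 .192
```

```text
t: 19.27
tool_pos: [0.5248, -0.3727, 0.1745]
eef_rot: [-0.029, -0.047, 0.998, 0.033]
force: [-13.9, 15.9, 10.6]
gripper_width: 0.0226
phi -60.1 r 0.0472 z 0.1934 tilt [-0.061  0.064] F [-13.9  15.9  10.6] w 0.0226 t 19.2667 j [ 0.13  0.52  0.62  1.41 -0.31  1.39  2.43]
[[0,[-0.0142,0.0131,0.0003],0],[0,[-0.0093,0.0162,0.0008],0],[0,[-0.0018,0.0186,0.0014],0],[0,[0.0059,0.0177,0.0017],0],[0,[0.0126,0.0137,0.0018],0],[0,[0.0171,0.0074,0.0016],0],[0,[0.0187,-0.0002,0.0012],0],[0,[0.017,-0.0078,0.0006],0]]
```

```bash
python3 -m crank '[[0,[-0.0142,0.0131,-0.001],0.03],[0,[-0.0093,0.0162,0],0.03],[0,[-0.0018,0.0186,0.0005],0.03],[0,[0.0059,0.0177,0.001],0.03],[0,[0.0126,0.0137,0.001],0.03]]';python3 arc.py 24 8 .192
```

```text
t: 19.68
tool_pos: [0.5341, -0.2989, 0.1747]
eef_rot: [-0.032, 0.033, 0.999, 0.024]
force: [-1.2, -7.5, -3.5]
gripper_width: 0.0222
phi 45.4 r 0.0466 z 0.1937 tilt [-0.063  0.049] F [-1.2 -7.5 -3.5] w 0.0222 t 19.6833 j [-0.04  0.45  0.65  1.51 -0.28  1.35  2.15]
[[0,[0.0174,0.0078,0.0017],0],[0,[0.0186,0.0016,0.0015],0],[0,[0.0176,-0.0062,0.0011],0],[0,[0.0136,-0.0128,0.0005],0],[0,[0.0073,-0.0172,-0.0001],0],[0,[-0.0003,-0.0187,-0.0007],0],[0,[-0.0079,-0.0169,-0.0011],0],[0,[-0.0141,-0.0122,-0.0013],0]]
```

```bash
python3 -m crank '[[0,[0.0174,0.0078,0.001],0],[0,[0.0186,0.0016,0.001],0],[0,[0.0176,-0.0062,0.0005],0],[0,[0.0136,-0.0128,0],0],[0,[0.0073,-0.0172,-0.0005],0],[0,[-0.0003,-0.0187,-0.001],0]]';python3 arc.py 24 8 .192
```

```text
t: 20.18
tool_pos: [0.4593, -0.3328, 0.1745]
eef_rot: [-0.032, 0.027, 0.999, 0.026]
force: [-9.5, 4.9, 6.1]
gripper_width: 0.0222
phi -178.9 r 0.042 z 0.1935 tilt [-0.062  0.054] F [-9.5  4.9  6.1] w 0.0222 t 20.1833 j [-0.    0.35  0.69  1.64 -0.23  1.32  2.25]
[[0,[-0.0022,-0.0182,-0.0009],0],[0,[-0.0121,-0.0143,-0.0013],0],[0,[-0.0168,-0.0081,-0.0013],0],[0,[-0.0187,-0.0005,-0.0011],0],[0,[-0.0173,0.0071,-0.0006],0],[0,[-0.0129,0.0135,0.0],0],[0,[-0.0063,0.0176,0.0007],0],[0,[0.0013,0.0186,0.0012],0]]
```

```bash
python3 -m crank '[[0,[-0.0022,-0.0182,-0.001],0],[0,[-0.0121,-0.0143,-0.001],0],[0,[-0.0168,-0.0081,-0.001],0],[0,[-0.0187,-0.0005,-0.001],0],[0,[-0.0173,0.0071,-0.0005],0],[0,[-0.0129,0.0135,0],0]]';python3 arc.py 12 4 .192
```

```text
t: 20.68
tool_pos: [0.5402, -0.3602, 0.1745]
eef_rot: [-0.031, 0.029, 0.999, 0.032]
force: [-18.7, 8.5, 7.5]
gripper_width: 0.0223
phi -36.2 r 0.0482 z 0.1934 tilt [-0.061  0.066] F [-18.7   8.5   7.5] w 0.0223 t 20.6833 j [ 0.08  0.55  0.66  1.39 -0.34  1.4   2.27]
[[0,[-0.0016,0.0101,0.0009],0],[0,[-0.0025,0.0091,0.0008],0],[0,[-0.0005,0.0094,0.0009],0],[0,[0.0014,0.0092,0.001],0]]
```

```bash
python3 -m crank '[[0,[-0.0006,0.0101,0.0005],0],[0,[-0.0015,0.0091,0.0005],0],[0,[-0.0005,0.0094,0.0005],0],[0,[0,0,0],0],[0,[0,0,0],0]]';python3 arc.py 5 4 .192; python3 -c "
from h import *
M,s=T();g=M[:3,3]-.019*M[:3,2];print(g.round(4), tool([.5467-g[0],-.3244-g[1],0]))"
```

```text
t: 21.1
tool_pos: [0.5492, -0.3335, 0.1746]
eef_rot: [-0.031, 0.027, 0.999, 0.028]
force: [-3.6, -1.5, 0.6]
gripper_width: 0.0226
phi -2.0 r 0.0479 z 0.1936 tilt [-0.061  0.058] F [-3.6 -1.5  0.6] w 0.0226 t 21.1 j [ 0.03  0.53  0.66  1.42 -0.33  1.39  2.22]
[[0,[0.0031,0.0038,0.0008],0],[0,[0.0006,0.0039,0.0006],0],[0,[0.0009,0.0038,0.0007],0],[0,[0.0012,0.0037,0.0007],0]]
[ 0.5504 -0.3347  0.1936] [0.0042 0.01   0.0008]
```

```bash
python3 -m crank '[[0,[0.001,0.005,0],0],[0,[0.001,0.004,0],0],[0,[0.001,0.002,0],0],[0,[0,0,0],0]]'; python3 -c "
from h import *
M,s=T();g=M[:3,3]-.019*M[:3,2];print(s['force'],g.round(4), tool([.5467-g[0],-.3244-g[1],0]))"
```

```text
t: 21.43
tool_pos: [0.5483, -0.3234, 0.1747]
eef_rot: [-0.031, 0.027, 0.999, 0.027]
force: [-2.2, -1.4, -1.6]
gripper_width: 0.0225
[-2.17258776 -1.36068908 -1.57386183] [ 0.5495 -0.3245  0.1936] [ 0.0027 -0.0001  0.0002]
```

Run:
```python
from h import *
L=[]
for c in('scene','side'):
    im,P=cloud(c); L.append(im); 
    m=(P[...,2]>.150)&(P[...,2]<.168)&(np.hypot(P[...,0]-.5025,P[...,1]+.333)<.065); q=P[m]
    if len(q): print(c,len(q),np.median(q,0).round(4),q.min(0).round(3),q.max(0).round(3))
    for x,y in [(.44,-.03),(.635,.238),(.485,.147),(.554,.19),(.338,-.067),(.418,-.124),(.508,-.122),(.543,-.045)]:
        m=(P[...,2]>.097)&(P[...,2]<.12)&(np.hypot(P[...,0]-x,P[...,1]-y)<.03); print((x,y),m.sum(),np.median(P[m],0).round(3) if m.any() else '')
a=cv2.resize(L[0][100:330,200:480],(560,460)); b=cv2.resize(L[1][200:315,300:400],(240,276)); b=np.vstack([b,np.zeros((184,240,3),np.uint8)])
save('fin',np.hstack([a,b]))
```

```text
scene 32 [ 0.5577 -0.3172  0.1583] [ 0.544 -0.332  0.15 ] [ 0.562 -0.312  0.168]
(0.44, -0.03) 0 
(0.635, 0.238) 184 [0.635 0.238 0.115]
(0.485, 0.147) 155 [0.487 0.148 0.114]
(0.554, 0.19) 169 [0.561 0.191 0.114]
(0.338, -0.067) 81 [ 0.34  -0.064  0.103]
(0.418, -0.124) 89 [ 0.423 -0.121  0.103]
(0.508, -0.122) 98 [ 0.511 -0.12   0.103]
(0.543, -0.045) 108 [ 0.546 -0.043  0.103]
side 15 [ 0.5346 -0.3304  0.1599] [ 0.499 -0.335  0.15 ] [ 0.537 -0.324  0.167]
(0.44, -0.03) 0 
(0.635, 0.238) 64 [0.622 0.229 0.112]
(0.485, 0.147) 84 [0.476 0.139 0.113]
(0.554, 0.19) 81 [0.551 0.182 0.113]
(0.338, -0.067) 75 [ 0.332 -0.071  0.103]
(0.418, -0.124) 81 [ 0.416 -0.128  0.103]
(0.508, -0.122) 76 [ 0.504 -0.126  0.103]
(0.543, -0.045) 68 [ 0.539 -0.049  0.103]
```

View pics/fin.png

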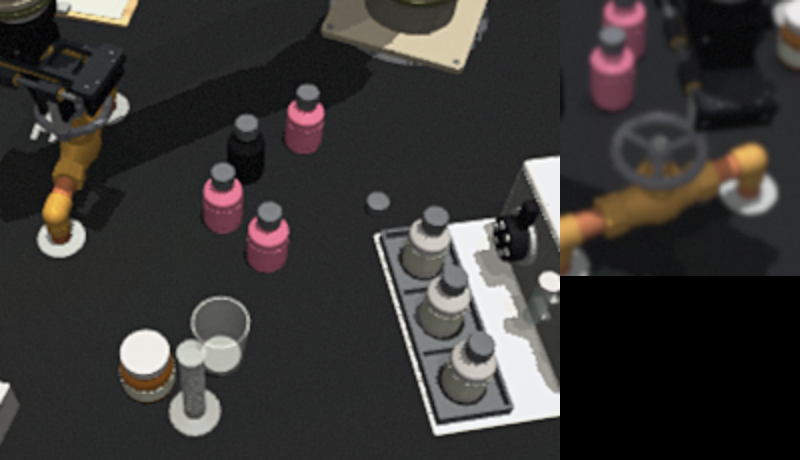

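The final picture shows all three white bottles upright in the tray, with the moved one at (445,300). The bystanders are where they were and the gripper is on the handle over the wheel. The visible handle surfaces average to (0.546, -0.324), which matches the target. Handing in.

```bash
python3 -c "
from h import *
print(order.close_job())"
```

```text
the job is handed in; nothing more can be done
None
```

The job is handed in, with the bottle in the tray, the valve set to two turns open, and the gripper still holding the handle. It took about 21.5 s of the 67 s.

- **Bottle:** I picked up the white bottle by its cap, set it upright in the empty middle place of the tray and released it. Wrist, scene and side cameras agree to within a few millimetres that it stands there, about at the centre of the place.
- **Valve, closing:** I turned the wheel clockwise about 1.14 turns until it hit the stop. The force at the handle rose to a 51 N peak there. That is above 40 N, but it acted through the fingers on the handle and stayed below the 120 N wrist limit.
- **Valve, setting:** I then backed it off two turns, bringing the handle back to the angle it had at the stop, about 11°. Along the jaws the final position matches the stop reading to 0.1 mm. I put the setting within about 2° of two turns.
- **Final state:** The opening is 22.5 mm and the force on the tool is low, under 3 N.
- **Bystanders:** The two tray bottles, the pink bottles and the black bottle measure where they were. The beaker, jar, cylinder and stopper I checked only by eye in the last picture, and they look unmoved. I did not check the spanner, which was partly hidden under the arm.

**What did not go to plan:** The tool drifted to a tilt of about 5°, which the moves cannot correct, and the handle sits about 3 mm off the pad centre along the pads. Neither stopped the handle being held.

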